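# Lock the dust collector and hold its filter cell home

## Task

Get the benchtop dust collector ready: first turn its lock ring clockwise by the black tab until the tab stands at the red mark. Then turn the blue knurled filter cell clockwise on its spigot until the keyway hidden inside it drops over the pin, push the cell fully home against its spring and finish while still holding it pushed home (do not let go). Leave the tray, the egg block, the bur stand and the bottle where they are.

Things in the scene. Friction and masses are not known exactly. Their poses are not given: they have to be found in the camera images.
- unit: Dust collector, fixed to the bench: white drum 204 mm in diameter on a grey 220 x 220 x 18 mm foot, its top (the aluminium lock ring, 192 mm in diameter) 100 mm above the bench. Origin: centre of its underside, on the vertical axis shared by drum, lock ring, spigot and cell; z up.
- lock (a joint): Angle of the lock ring about the drum's vertical axis, rad; grows as the ring turns clockwise seen from above. 0 = fully open stop (grey mark), 1.15 = tab exactly at the red mark, 1.20 = end stop. It starts between 0 and 0.45 and stays where it is left (friction about 0.12 N m).
- lock_tab (a point): Middle of the top of the lock ring's upright black tab (red line on top). The tab is 12 mm thick along the turning circle, 26 mm long radially, and stands 40 mm above the ring (top 140 mm above the bench); its centre is 80 mm from the drum's axis. The black sides can be pinched from above.
- lock_axis (a point): Point on the lock ring's vertical turning axis, level with the ring's upper face (100 mm above the bench).
- lock_mark (a point): The red locked mark on the drum's rim, 103 mm from the axis: the tab stands at the mark when it lies in the same direction from the axis. A grey mark shows the open stop.
- cell: Filter cell: blue knurled round cap, 52 to 53 mm in diameter, 58 mm tall, 0.10 to 0.19 kg, loose on the vertical steel spigot (28 mm diameter, bore 1.2 mm wider, so it may lean 2 degrees until gripped). Origin: centre of its underside; z up along its axis. Its one keyway is hidden inside. It starts resting on the hidden pin, top about 186 mm above the bench.
- pin_level (a point): Point on the spigot's axis, 128 mm above the bench, where the cell's underside rests on the pin at the start. The pin's direction is unknown: the keyway meets it after turning the cell clockwise seen from above by between 0.65 and 1.75 rad. Keyway 11 mm wide, pin 5 mm (drops within about 0.2 rad either way). A closed gripper carries the cell, so press lightly or let it down to feel the drop.
- seat (a point): Point on the spigot's axis, 113 mm above the bench, where the cell's underside lies when fully home on the hard shoulder (cell top then at 171 mm). Once aligned the cell drops 9 mm from the pin onto a spring seat; pushing it the last 6 mm home takes 3 N rising to 8 N less its weight, and the spring lifts it 6 mm again if it is let go.
- tray: Bystander: copper-coloured open tray 270 x 170 x 45 mm with a plaster block in it; origin at the centre of its underside.
- egg: Bystander: orange practice egg in a 60 mm square black rubber block, 67 mm tall; origin at the centre of its underside.
- burs: Bystander: aluminium bur stand 55 x 90 mm, 44 mm tall with its burs; origin at the centre of its underside.
- bottle: Bystander: green bottle with a white cap, 44 mm in diameter, 110 mm tall; origin at the centre of its underside.
Things that resemble listed ones, but are neither listed nor needed, are in the scene too. Several things have the shape of the cell; the one meant has the colours described above.

How it is judged:
By the outcome, as a careful person would: the job done as asked, in the order asked, and still so for the second after the job is handed in, while the arm keeps its last pose, push and grip.
It also fails if it takes over 64 s, if anything falls off the work surface, if the arm or the gripper's body presses on something with over 40 N, if the wrist force passes 120 N, or if a joint passes its speed limit or range.

## Robot

A 6-joint arm with a two-finger parallel gripper is mounted at the origin on the work surface. World frame = base frame: x ahead of the robot, y to its left, z up, the work surface at z = 0. Lengths are in m, angles in degrees, forces in N, time in s.
With the tool pointing down it reaches from about 0.25 to 0.725 m from the base axis. Payload 9.7 kg.
Tool frame: the origin (TCP) lies at the very end of the fingers, on their centre line; the grasp point (between the pads) lies 19 mm behind it; z points along the fingers, y is the direction in which the jaws open and shut (so a half turn about z gives the same grasp; the last joint's range is limited). The gripper opens to 85 mm and grips with 20 to 120 N. Pads are 22 mm wide; open, the fingers measure 114 mm over their backs; the gripper's body (76 mm by 85 mm) begins 54 mm behind the grasp point. The pads swing forward as they close: fully open they stand 13 mm farther back than shut.
Start: joints at [-70.531, 4.979, 10.078, 95.1, 0, 90], TCP at [0.183, -0.519, 0.231] pointing down, gripper open.
Joint ranges: [-179.16, 179.16], [-48.56, 103.87], [-65.8, 70.77], [-126.05, 130.52], [-82.76, 87.17], [-180, 180]. Speed limits (degrees/s): [127.2, 127.2, 147.25, 180, 180, 180].

## Interface

Orientations are given as [roll, pitch, yaw] about the fixed x, y, z axes, in that order (R = Rz(yaw) Ry(pitch) Rx(roll)).
In Python, from workcell import bot gives the robot as it stands. The module is installed in compiled form; this text tells all that it offers.
- The arm moves only by the tool step_arm, never from a script. Its arguments are lists of equal length, an entry for each row: "dr": the turn, a rotation vector about the tool's x, y, z in rad, a list of three; "xyz": the shift along the tool's x, y, z in units of 40 mm (1.0 is 40 mm), a list of three; "gripper": the opening, from 0 (shut) to 1 (fully open). In form: {"dr": [[wx, wy, wz], ...], "xyz": [[x, y, z], ...], "gripper": [gripper, ...]}. A call has exactly 8 rows; each row is the pose to reach, as a shift and turn from the pose commanded when the call began, along the tool's axes at that moment; what a row does not reach only later rows make up. A row lasts 1/10 s, in which the tool goes at most 50 mm and 8.59 degrees, less where a joint would pass 70% of its speed; a pose out of reach is approached as far as the arm can. A call with a gripper value outside its range is refused whole. The fingers move at their own pace and stop on an object; "squeeze" is the grip in N (left out, the last holds). Time passes only in rows, so rows that repeat a pose let the fingers close, or fill a call up. It gives the time, the measured TCP pose, the force and the opening at its end, in the units of the state.
- bot.get_obs(): the state, without advancing time (a new reading comes with each control period).
- bot.camera(name): name is "side" or "top" or "wrist"; returns a dict with "image" (400x640x3 uint8, red, green, blue), "camera_matrix" (3x3 intrinsics, pixels), "R" (3x3) and "t" (3): a world point X has camera coordinates R X + t. Camera axes: x right, y down, z forward; pixel columns grow to the right and rows downward; lengths in m; the calibration is good to about 2 mm. A picture is of the moment at which its call begins. There is no depth.
- bot.job_done(): hands the job in, once; it reports no verdict.
Trained networks look in a picture, given as the dict that the camera call returned (one of the last four; its "shot" number tells which), for a name from the list of things; names that differ only in an ending like _2 or _b are one class to them, and where a whole thing is asked for, a point or a joint stands for the part that bears it (a point fixed in the world has none). Each returns a list of dicts, best first, with "p" (0 to 1); they miss things now and then, are a little off and sometimes report something else, mostly with a low value. They report only what shows in the picture. A call takes as long as a camera call. They do not tell look-alikes from the thing itself.
- bot.regions_of(picture, thing): "region" (400x640 bool, what is visible of it) and "box" ([centre column, centre row, width, height] in pixels, round what is visible of it).
The state is a dict: "time": time; "q": joint angles; "qd": joint speeds; "joint_efforts": joint torques, N m; "ee_pos": TCP position; "tcp_rot": TCP orientation; "wrist_force": force on the tool from outside, world axes, zero at the start; "torque": the same for the moment, N m; "opening": finger opening in m.
Only numpy, scipy, OpenCV 4.12 (cv2) and the standard library are available. Lean on these libraries where they do the work, as an engineer would, in place of code of your own. Each camera call takes 0.05 s, during which the arm holds its last target.

## Working session

There is one attempt and no reset: what is moved stays moved. The work goes in short steps, Python scripts to look and compute and a tool call to move; the robot and the scene stay as the last step left them, time stands still between calls to the robot, and variables do not carry over. Pictures are saved under pics/ and viewed, and the job is handed in when it is done.

Besides the shell and the picture viewer there is one more tool, called after "Emit:" by a JSON object that holds its "api" and its "payload". step_arm: Moves the arm, as the interface text tells. Its arguments: {"type":"object","properties":{"dr":{"type":"array"},"xyz":{"type":"array"},"gripper":{"type":"array"},"squeeze":{"type":"number"}},"required":["dr","xyz","gripper"]}

```bash
mkdir -p pics; cat > h.py <<'E'
from workcell import bot
import numpy as np, cv2
def shot(n,f):
    p=bot.camera(n); cv2.imwrite('pics/'+f,p['image'][:,:,::-1]); return p
def ray(p,u,v):
    K=p['camera_matrix'];d=p['R'].T@np.linalg.solve(K,[u,v,1.]);c=-p['R'].T@p['t'];return c,d
def atz(p,u,v,z):
    c,d=ray(p,u,v);return c+d*(z-c[2])/d[2]
def proj(p,X):
    x=p['camera_matrix']@(p['R']@np.array(X,float)+p['t']);return x[:2]/x[2]
E
python3 - <<'E'
from h import *
print(bot.get_obs())
for n in ['top','side']:
    p=shot(n,n+'0.png'); print(n,-p['R'].T@p['t'],p['camera_matrix'][0,0]); 
    for t in ['unit','cell','lock_tab']:
        for r in bot.regions_of(p,t): print(t,r['p'],r['box'])
E
```

```text
{'time': 0.0, 'q': array([-7.05311940e+01,  5.00974582e+00,  1.00330746e+01,  9.51002294e+01,
        1.07835655e-03,  9.00005797e+01]), 'qd': array([ 0.06009994,  0.04693952, -0.00784852,  0.02224364, -0.0905451 ,
        0.18395699]), 'joint_efforts': array([ 7.68005848e-04, -5.20386279e+01,  4.64799678e+01,  1.64172985e-02,
        8.34636603e-05,  7.74650488e-06]), 'ee_pos': array([ 0.18323505, -0.5183204 ,  0.23058372]), 'tcp_rot': array([-1.79923099e+02, -1.07757759e-03,  1.94682249e+01]), 'wrist_force': array([-0.6238809 , -0.1615456 , -0.18839439]), 'torque': array([-0.01377067, -0.02444987, -0.0212639 ]), 'opening': 0.08547039223717008}
top [ 0.34720287 -0.00184769  1.4315527 ] 396.02276336059526
unit 0.67 [330.2, 193.9, 77.4, 77.6]
cell 0.68 [307.8, 133.3, 15.8, 18.8]
cell 0.61 [328.0, 187.3, 14.8, 18.2]
cell 0.52 [384.7, 196.4, 15.4, 20.6]
cell 0.43 [209.8, 188.1, 25.7, 28.9]
lock_tab 0.89 [328.0, 191.3, 57.4, 53.6]
side [-0.10724934  0.84716113  1.12479006] 508.22348872294936
unit 0.84 [325.9, 220.3, 88.1, 73.2]
unit 0.59 [419.9, 179.9, 84.1, 66.0]
cell 0.87 [329.3, 190.1, 15.8, 23.3]
cell 0.71 [371.8, 189.0, 19.5, 19.4]
cell 0.63 [259.6, 201.9, 14.1, 24.8]
lock_tab 0.65 [327.4, 206.2, 63.8, 46.3]
```

```bash
python3 - <<'E'
import cv2
a=cv2.imread('pics/top0.png');cv2.imwrite('pics/t1.png',cv2.resize(a[120:260,230:430],None,fx=4,fy=4,interpolation=2))
a=cv2.imread('pics/side0.png');cv2.imwrite('pics/s1.png',cv2.resize(a[130:270,260:460],None,fx=4,fy=4,interpolation=2))
E
```

```text
(no output)
```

View pics/top0.png

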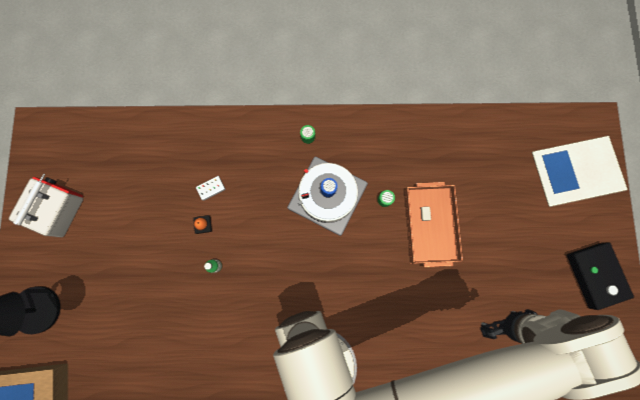

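View pics/side0.png

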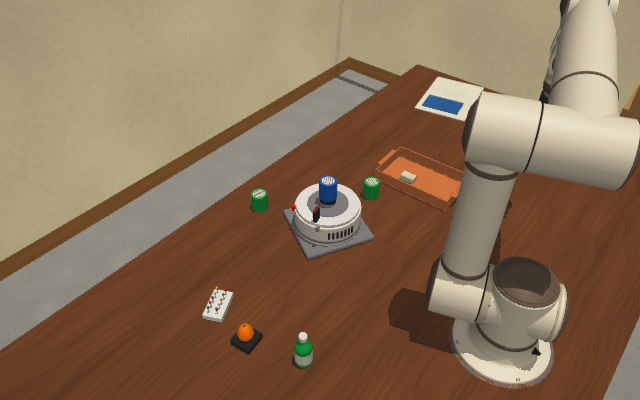

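```bash
sleep 1
```

```text
(no output)
```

View pics/t1.png

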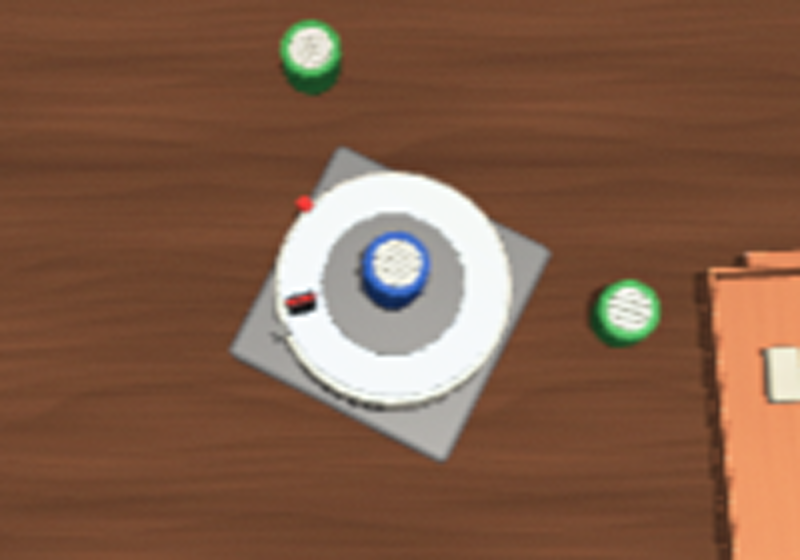

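View pics/s1.png

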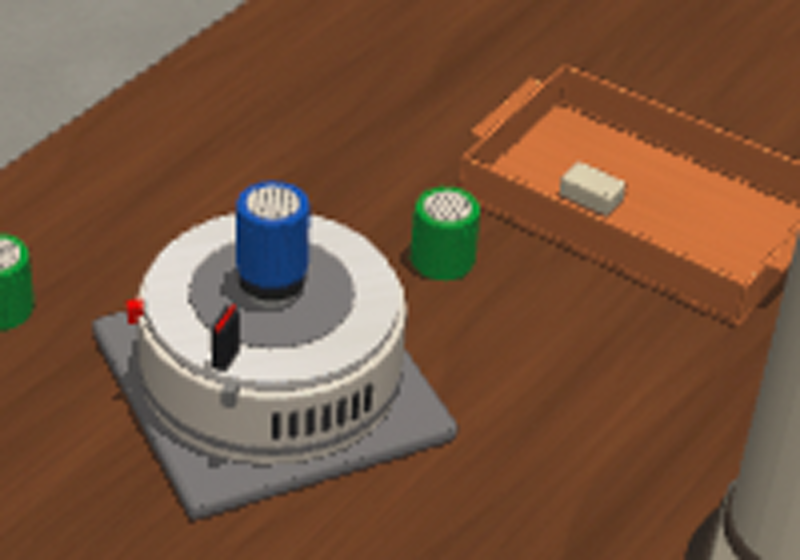

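The blue cell is at top (328,187) / side (329,189) on the drum. The two green look-alikes at top (308,133) and (387,198) are not meant. The tab is at top (305,195), the red mark at (306,171).

```bash
python3 - <<'E'
from h import *
for n,roi in [('top',(120,260,280,380)),('side',(150,260,270,380))]:
    p=bot.camera(n);im=p['image'].astype(int)
    m=np.zeros((400,640),bool);r0,r1,c0,c1=roi;m[r0:r1,c0:c1]=1
    R,G,B=im[...,0],im[...,1],im[...,2]
    red=m&(R>130)&(G<70)&(B<70)
    blue=m&(B>100)&(R<90)&(B>R+50)
    blk=m&(im.max(2)<45)
    for nm,k in [('red',red),('blue',blue)]:
        nn,l,s,c=cv2.connectedComponentsWithStats(k.astype(np.uint8))
        for i in range(1,nn):
            if s[i,4]>2: print(n,nm,s[i],c[i],[np.round(atz(p,*c[i],z)[:2],4) for z in (.1,.14,.186)])
    w=(m&(im.min(2)>190)).astype(np.uint8)
    cs,_=cv2.findContours(w,cv2.RETR_EXTERNAL,cv2.CHAIN_APPROX_NONE)
    c=max(cs,key=cv2.contourArea)[:,0]; 
    P=np.array([atz(p,u,v,.1)[:2] for u,v in c])
    (x,y),r=cv2.minEnclosingCircle(P.astype(np.float32)); print(n,'ring enclosing',x,y,r)
    A=np.c_[2*P,np.ones(len(P))];s=np.linalg.lstsq(A,(P**2).sum(1),rcond=None)[0];print('lsq',s[:2],np.sqrt(s[2]+s[0]**2+s[1]**2))
E
```

```text
top red [304 169   3   4   9] [305.11111111 170.33333333] [array([0.6657, 0.0394]), array([0.6562, 0.0382]), array([0.6452, 0.0367])]
top red [302 194   6   2   7] [304.57142857 194.57142857] [array([0.5809, 0.0417]), array([0.5739, 0.0403]), array([0.5658, 0.0388])]
top blue [321 178  16  17  80] [328.125 186.925] [array([ 0.6066, -0.0391]), array([ 0.5988, -0.038 ]), array([ 0.5899, -0.0367])]
top ring enclosing 0.5922821164131165 -0.038315579295158386 0.10040571540594101
lsq [ 0.59184835 -0.03825009] 0.09827753931840655
side red [291 204   5   7  21] [292.9047619  206.95238095] [array([0.66  , 0.0462]), array([0.63  , 0.0774]), array([0.5956, 0.1134])]
side red [314 206   5   7   9] [315.77777778 209.11111111] [array([0.6017, 0.01  ]), array([0.574 , 0.0427]), array([0.5422, 0.0803])]
side blue [319 175  18  26 296] [328.22297297 189.875     ] [array([ 0.6279, -0.0809]), array([ 0.5992, -0.0447]), array([ 0.5662, -0.003 ])]
side ring enclosing 0.5804125070571899 -0.037666525691747665 0.09504792839288712
lsq [ 0.57418575 -0.03887328] 0.0759559898717368
```

```bash
cat >> h.py <<'E'
from scipy.spatial.transform import Rotation as Rn
def go(x,y,z,yaw):
    o=bot.get_obs();R=Rn.from_euler('xyz',o['tcp_rot'],degrees=True).as_matrix()
    T=Rn.from_euler('xyz',[180,0,yaw],degrees=True).as_matrix()
    print('t',round(o['time'],2),'pos',o['ee_pos'].round(4),'rot',o['tcp_rot'].round(2),'F',o['wrist_force'].round(2),'Tz',o['torque'].round(3),'op',round(o['opening'],4),'q',o['q'].round(1))
    print('xyz',(R.T@(np.array([x,y,z])-o['ee_pos'])/.04).round(3),'dr',Rn.from_matrix(R.T@T).as_rotvec().round(4))
E
python3 -c "
from h import *
go(.574,.0405,.231,102.2)"
```

```text
t 0.5 pos [ 0.1833 -0.5186  0.2313] rot [-180.     -0.     19.47] F [-0.25  0.26  1.06] Tz [ 0.009  0.05  -0.023] op 0.0854 q [-70.5   5.   10.1  95.1   0.   90. ]
xyz [ 1.3867e+01 -9.9230e+00  7.0000e-03] dr [-0.    -0.    -1.444]
```

Emit:
{"api": "step_arm", "payload": {"dr": [[0, 0, -0.15], [0, 0, -0.3], [0, 0, -0.44], [0, 0, -0.58], [0, 0, -0.72], [0, 0, -0.86], [0, 0, -1.0], [0, 0, -1.14]], "xyz": [[0.9, -0.65, 0], [1.8, -1.3, 0], [2.7, -1.95, 0], [3.6, -2.6, 0], [4.5, -3.25, 0], [5.4, -3.9, 0], [6.3, -4.55, 0], [7.2, -5.2, 0]], "gripper": [0.6, 0.6, 0.6, 0.6, 0.6, 0.6, 0.6, 0.6]}}

```text
time: 1.3
ee_pos: [0.3862, -0.2248, 0.2316]
tcp_rot: [180.0, 0.0, 85.1]
wrist_force: [1.7, -0.5, 0.1]
opening: 0.0514
```

```bash
python3 -c "
from h import *
go(.574,.0405,.231,102.2)"
```

```text
t 1.3 pos [ 0.3862 -0.2248  0.2316] rot [1.7995e+02 2.0000e-02 8.5110e+01] F [ 1.7  -0.45  0.15] Tz [ 0.009 -0.009  0.024] op 0.0514 q [-30.2  -9.1  -3.5  95.5   0.   64.7]
xyz [7.01  4.111 0.015] dr [ 0.0007  0.0005 -0.2983]
```

Emit:
{"api": "step_arm", "payload": {"dr": [[0, 0, -0.05], [0, 0, -0.1], [0, 0, -0.15], [0, 0, -0.2], [0, 0, -0.25], [0, 0, -0.298], [0, 0, -0.298], [0, 0, -0.298]], "xyz": [[1.0, 0.6, 0], [2.0, 1.2, 0], [3.0, 1.8, 0], [4.0, 2.4, 0], [5.0, 3.0, 0], [6.0, 3.55, 0], [7.0, 4.1, 0], [7.01, 4.11, 0]], "gripper": [0.6, 0.6, 0.6, 0.6, 0.6, 0.6, 0.6, 0.6]}}

```text
time: 2.1
ee_pos: [0.5765, 0.0419, 0.2297]
tcp_rot: [-179.9, -0.1, 102.1]
wrist_force: [-1.1, -2.3, -0.3]
opening: 0.0512
```

```bash
python3 -c "
from h import *
go(.574,.0405,.231,102.2)
p=shot('wrist','w1.png')
print(-p['R'].T@p['t'],p['R'])
for n,X in dict(tab=(.574,.0405,.14),cell=(.591,-.038,.186),ax=(.591,-.038,.1),mark=(.591+.103*.683,-.038+.103*.73,.1)).items(): print(n,proj(p,X))
shot('top','t2.png')"
```

```text
t 2.1 pos [0.5765 0.0419 0.2297] rot [-1.7994e+02 -6.0000e-02  1.0210e+02] F [-1.14 -2.26 -0.26] Tz [-0.032  0.045 -0.047] op 0.0512 q [ 4.1  8.9 14.3 95.4  0.1 82. ]
xyz [-0.02  -0.069 -0.033] dr [-0.0011 -0.001  -0.0017]
[0.56073607 0.11750964 0.37285713] [[ 0.97794941  0.20883889 -0.00112797]
 [ 0.19973612 -0.93371825  0.29711227]
 [ 0.06099539 -0.29078607 -0.95484189]]
tab [319.75707374 206.22733678]
cell [319.67471262 346.53008443]
ax [320.88561059 278.09853429]
mark [422.22281202 215.45367047]
```

View pics/w1.png

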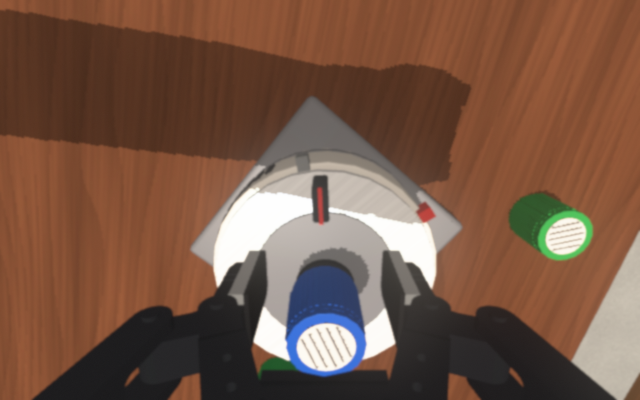

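The wrist view shows the tab's red line at (321,205), the red mark at (426,212), the cell top at (326,346). I'll refine with these.

```bash
python3 -c "
from h import *
p=bot.camera('wrist');im=p['image'].astype(int);R,G,B=im[...,0],im[...,1],im[...,2]
red=(R>110)&(G<60)&(B<60)
nn,l,s,c=cv2.connectedComponentsWithStats(red.astype(np.uint8))
for i in range(1,nn):
    if s[i,4]>15: print(s[i],c[i],[atz(p,*c[i],z)[:2].round(4) for z in (.1,.105,.14)])
# ring inner grey circle & outer white in image: sample points
for nm,pts,z in [('outer',[(214,262),(437,262),(219,232)],.1),]:
    for u,v in pts: print(nm,atz(p,u,v,z)[:2])
print('celltop',atz(p,326,346,.186))
cv2.imwrite('pics/w2.png',cv2.resize(p['image'][130:380,200:460,::-1],None,fx=2.3,fy=2.3))
"
```

```text
outer [ 0.49472115 -0.04579537]
outer [ 0.68509563 -0.00546793]
outer [ 0.49563287 -0.01669001]
celltop [ 0.59323656 -0.04089287  0.186     ]
```

View pics/w2.png

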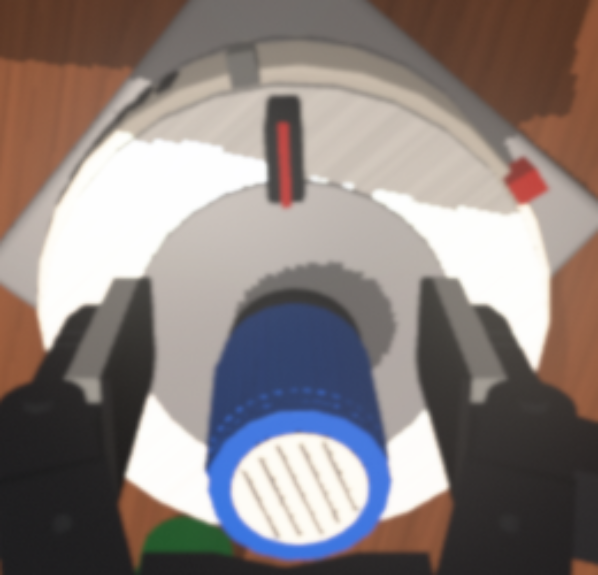

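```bash
python3 -c "
from h import *
from scipy.optimize import least_squares
p=bot.camera('wrist')
c=[(39,285),(57,208),(118,132),(200,95),(290,85),(420,122),(480,165),(549,285),(543,340),(140,482),(205,520)]
P=np.array([atz(p,200+u/2.3,130+v/2.3,.1)[:2] for u,v in c])
f=lambda s:np.hypot(*(P-s[:2]).T)-s[2]
for loss in ['linear','soft_l1']:
  r=least_squares(f,[.59,-.038,.096],loss=loss,f_scale=.001);print(r.x.round(4),(r.fun*1e3).round(1))
C=r.x[:2]
for nm,(u,v),z in [('tab',(285,163),.14),('tabin',(287,206),.14),('tabout',(283,122),.14),('markbase',(530,185),.1),('mark',(525,180),.106)]:
  X=atz(p,200+u/2.3,130+v/2.3,z)[:2]; d=X-C;print(nm,X.round(4),np.hypot(*d).round(4),np.degrees(np.arctan2(d[1],d[0])).round(1))
im=p['image'].astype(int);R,G,B=im[...,0],im[...,1],im[...,2]
# foot/blue rim ellipse
m=((B>150)&(R<110)).astype(np.uint8);cs,_=cv2.findContours(m,0,1);k=max(cs,key=cv2.contourArea);print(cv2.fitEllipse(k))
"
```

```text
[ 0.5922 -0.0368  0.0965] [-0.1  1.9  2.5  0.2 -1.6 -2.9 -1.8  2.9  1.3 -2.6  0.2]
[ 0.5923 -0.0369  0.0966] [-0.2  1.9  2.6  0.3 -1.5 -2.8 -1.8  2.8  1.2 -2.8 -0. ]
tab [0.5742 0.0404] 0.0794 103.2
tabin [0.5777 0.0267] 0.0653 102.9
tabout [0.5709 0.053 ] 0.0924 103.4
markbase [0.6653 0.0379] 0.1046 45.7
mark [0.6607 0.041 ] 0.1037 48.7
((330.4570617675781, 338.6250305175781), (64.69556427001953, 77.87007141113281), 86.5405502319336)
```

```bash
python3 -c "
from h import *
go(.5742,.0404,.109,103.3)"
```

```text
t 2.3 pos [0.5744 0.0372 0.2314] rot [-1.7999e+02  1.0000e-02  1.0184e+02] F [-0.03 -0.47  0.59] Tz [-0.027  0.003  0.003] op 0.051 q [ 3.7  8.6 14.  95.5 -0.  81.9]
xyz [0.079 0.013 3.06 ] dr [-0.0002  0.0002 -0.0256]
```

Emit:
{"api": "step_arm", "payload": {"dr": [[0, 0, -0.01], [0, 0, -0.026], [0, 0, -0.026], [0, 0, -0.026], [0, 0, -0.026], [0, 0, -0.026], [0, 0, -0.026], [0, 0, -0.026]], "xyz": [[0.03, 0.01, 0.6], [0.06, 0.01, 1.2], [0.06, 0.01, 1.8], [0.06, 0.01, 2.3], [0.06, 0.01, 2.7], [0.06, 0.01, 3.0], [0.06, 0.01, 3.06], [0.06, 0.01, 3.06]], "gripper": [0.6, 0.6, 0.6, 0.6, 0.6, 0.6, 0.6, 0.6]}}

```text
time: 3.1
ee_pos: [0.5745, 0.0397, 0.1093]
tcp_rot: [180.0, 0.0, 103.3]
wrist_force: [-0.7, -0.6, -0.4]
opening: 0.0514
```

```bash
python3 -c "
from h import *
go(.5742,.0404,.109,103.3)
p=shot('wrist','w3.png')"
```

```text
t 3.1 pos [0.5745 0.0397 0.1093] rot [179.99   0.   103.3 ] F [-0.66 -0.65 -0.37] Tz [ 0.001 -0.054  0.028] op 0.0514 q [ 4.   7.8 -0.3 81.9 -0.  80.7]
xyz [ 0.018 -0.003  0.007] dr [0.0002 0.0001 0.    ]
```

View pics/w3.png

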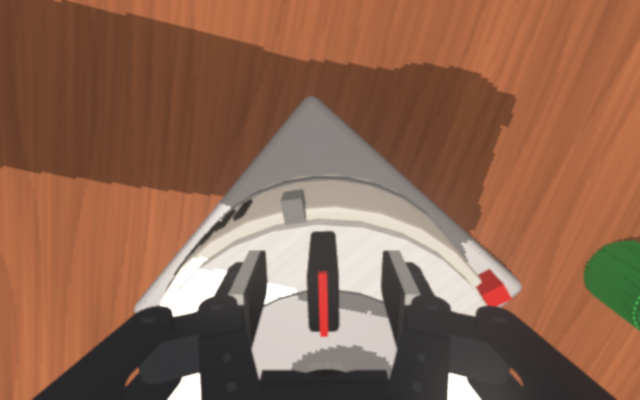

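Tab (323,290) is centred between the pads. I'll close on it.

Emit:
{"api": "step_arm", "payload": {"dr": [[0, 0, 0], [0, 0, 0], [0, 0, 0], [0, 0, 0], [0, 0, 0], [0, 0, 0], [0, 0, 0], [0, 0, 0]], "xyz": [[0, 0, 0], [0, 0, 0], [0, 0, 0], [0, 0, 0], [0, 0, 0], [0, 0, 0], [0, 0, 0], [0, 0, 0]], "gripper": [0, 0, 0, 0, 0, 0, 0, 0], "squeeze": 30}}

```text
time: 3.95
ee_pos: [0.5751, 0.0404, 0.1095]
tcp_rot: [179.9, 0.0, 103.4]
wrist_force: [1.4, 0.7, 5.6]
opening: 0.0114
```

```bash
python3 -c "
from h import *
go(.5742,.0404,.109,103.3)
C=np.array([.592,-.0375]);o=bot.get_obs();d=o['ee_pos'][:2]-C
print(np.hypot(*d),np.degrees(np.arctan2(d[1],d[0])))
# arc waypoints in current tool frame
R=Rn.from_euler('xyz',o['tcp_rot'],degrees=True).as_matrix()
for a in range(5,61,5):
    q=Rn.from_euler('z',-a,degrees=True).as_matrix()[:2,:2]@d+C
    print(a,(R.T@np.r_[q-o['ee_pos'][:2],0]/.04).round(3),round(np.radians(a),3))
"
```

```text
t 3.95 pos [0.5751 0.0404 0.1095] rot [1.7993e+02 1.0000e-02 1.0336e+02] F [1.38 0.67 5.6 ] Tz [ 0.077 -0.11   0.194] op 0.0114 q [ 4.   7.8 -0.3 81.8  0.  80.7]
xyz [ 0.005 -0.021  0.012] dr [0.0013 0.0001 0.0011]
0.07973228554241613 102.27356750933782
5 [-0.011  0.174  0.   ] 0.087
10 [-0.037  0.345  0.   ] 0.175
15 [-0.078  0.515  0.001] 0.262
20 [-0.133  0.679  0.001] 0.349
25 [-0.203  0.839  0.001] 0.436
30 [-0.286  0.991  0.001] 0.524
35 [-0.382  1.136  0.002] 0.611
40 [-0.491  1.272  0.002] 0.698
45 [-0.611  1.398  0.002] 0.785
50 [-0.741  1.513  0.002] 0.873
55 [-0.881  1.616  0.002] 0.96
60 [-1.029  1.707  0.002] 1.047
```

Emit:
{"api": "step_arm", "payload": {"dr": [[0, 0, 0.087], [0, 0, 0.175], [0, 0, 0.262], [0, 0, 0.349], [0, 0, 0.436], [0, 0, 0.524], [0, 0, 0.611], [0, 0, 0.698]], "xyz": [[-0.011, 0.174, 0], [-0.037, 0.345, 0], [-0.078, 0.515, 0], [-0.133, 0.679, 0], [-0.203, 0.839, 0], [-0.286, 0.991, 0], [-0.382, 1.136, 0], [-0.491, 1.272, 0]], "gripper": [0, 0, 0, 0, 0, 0, 0, 0]}}

```text
time: 4.75
ee_pos: [0.6298, 0.0343, 0.1095]
tcp_rot: [179.9, -0.2, 63.2]
wrist_force: [4.6, 7.2, 4.6]
opening: 0.0117
```

```bash
python3 -c "
from h import *
C=np.array([.592,-.0375]);o=bot.get_obs();d=o['ee_pos'][:2]-C
print(np.hypot(*d),np.degrees(np.arctan2(d[1],d[0])))
p=shot('wrist','w4.png')
o=bot.get_obs();d=o['ee_pos'][:2]-C
print(np.hypot(*d),np.degrees(np.arctan2(d[1],d[0])))
go(.592+.0797*.682,-.0375+.0797*.731,.1095,48)
"
```

```text
0.08111777537189183 62.19687941756959
0.08113086522025248 61.59768942248119
t 4.8 pos [0.6306 0.0339 0.1096] rot [179.91  -0.19  62.89] F [4.26 6.7  5.19] Tz [ 1.339 -0.749 -0.017] op 0.0112 q [3.000e+00 1.530e+01 8.400e+00 8.290e+01 1.000e-01 1.201e+02]
xyz [-0.112  0.5    0.002] dr [ 0.0012 -0.0035  0.2599]
```

View pics/w4.png

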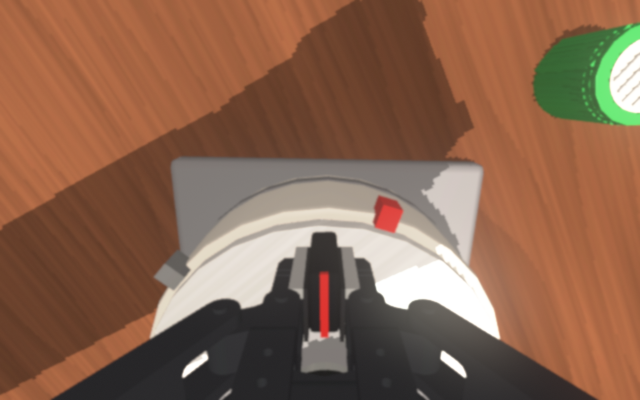

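```bash
cat > ang.py <<'E'
from h import *
import sys
def meas(C,fn):
    p=shot('wrist',fn);im=p['image'].astype(int);R,G,B=im[...,0],im[...,1],im[...,2]
    red=((R>130)&(G<80)&(B<80)).astype(np.uint8)
    nn,l,s,c=cv2.connectedComponentsWithStats(red)
    a={}
    for i in range(1,nn):
        if s[i,4]<80: continue
        k='tab' if s[i,3]>1.8*s[i,2] else 'mark'
        for z in ((.14,) if k=='tab' else (.1,.106,.112)):
            X=atz(p,*c[i],z)[:2];d=X-C
            print(k,s[i],c[i].round(1),z,X.round(4),np.hypot(*d).round(4),np.degrees(np.arctan2(d[1],d[0])).round(2))
E
python3 - <<'E'
from ang import *
for C in ([.592,-.0375],[.594,-.038]): meas(np.array(C),'w5.png')
C=np.array([.5937,-.038]);o=bot.get_obs();d=o['ee_pos'][:2]-C
print(np.hypot(*d),np.degrees(np.arctan2(d[1],d[0])))
R=Rn.from_euler('xyz',o['tcp_rot'],degrees=True).as_matrix()
for a in range(2,22,2):
    q=Rn.from_euler('z',-a,degrees=True).as_matrix()[:2,:2]@d+C
    print(a,(R.T@np.r_[q-o['ee_pos'][:2],0]/.04).round(3),round(np.radians(a),3))
E
```

```text
mark [373 196  27  34 671] [384.7 212.8] 0.1 [0.6657 0.0414] 0.108 46.95
mark [373 196  27  34 671] [384.7 212.8] 0.106 [0.6657 0.0438] 0.1097 47.82
mark [373 196  27  34 671] [384.7 212.8] 0.112 [0.6656 0.0462] 0.1115 48.66
tab [320 272   9  65 559] [324.  302.9] 0.14 [0.6307 0.0352] 0.0823 61.96
mark [374 197  27  34 670] [385.8 213.1] 0.1 [0.6657 0.0414] 0.107 47.93
mark [374 197  27  34 670] [385.8 213.1] 0.106 [0.6656 0.0438] 0.1088 48.81
mark [374 197  27  34 670] [385.8 213.1] 0.112 [0.6656 0.0462] 0.1105 49.65
tab [320 272   9  65 558] [324.  302.9] 0.14 [0.6303 0.0354] 0.0819 63.66
0.08076364288084587 63.30602454975704
2 [-0.001  0.07   0.   ] 0.035
4 [-0.005  0.141  0.   ] 0.07
6 [-0.011  0.211  0.   ] 0.105
8 [-0.02   0.281  0.   ] 0.14
10 [-0.031  0.351  0.   ] 0.175
12 [-0.044  0.42   0.   ] 0.209
14 [-0.06   0.488  0.   ] 0.244
16 [-0.079  0.556  0.   ] 0.279
18 [-0.099  0.624  0.   ] 0.314
20 [-0.122  0.69   0.   ] 0.349
```

```bash
python3 -c "
import cv2;a=cv2.imread('pics/w5.png');cv2.imwrite('pics/w5c.png',cv2.resize(a[170:370,240:440],None,fx=3,fy=3,interpolation=2))"
```

```text
(no output)
```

View pics/w5c.png

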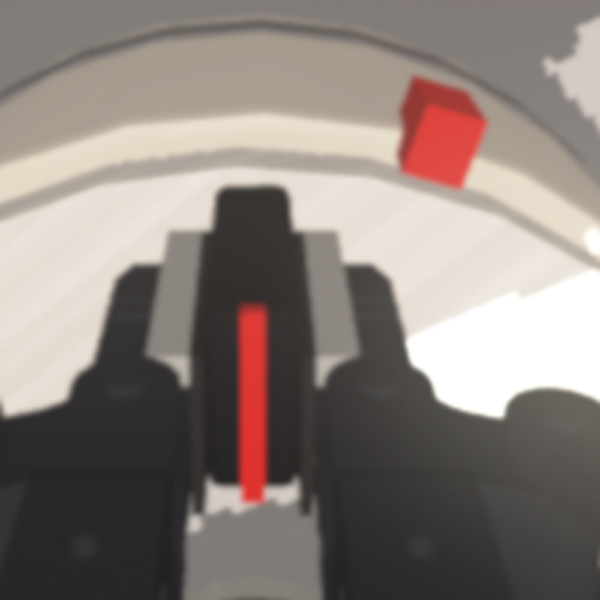

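Emit:
{"api": "step_arm", "payload": {"dr": [[0, 0, 0.035], [0, 0, 0.07], [0, 0, 0.105], [0, 0, 0.14], [0, 0, 0.175], [0, 0, 0.209], [0, 0, 0.227], [0, 0, 0.227]], "xyz": [[-0.001, 0.07, 0], [-0.005, 0.141, 0], [-0.011, 0.211, 0], [-0.02, 0.281, 0], [-0.031, 0.351, 0], [-0.044, 0.42, 0], [-0.052, 0.454, 0], [-0.052, 0.454, 0]], "gripper": [0, 0, 0, 0, 0, 0, 0, 0]}}

```text
time: 5.7
ee_pos: [0.6453, 0.0242, 0.1096]
tcp_rot: [180.0, -0.2, 50.4]
wrist_force: [6.4, 7.2, 3.3]
opening: 0.0115
```

```bash
python3 - <<'E'
from ang import *
for C in ([.592,-.0375],[.594,-.038]): meas(np.array(C),'w6.png')
go(.594,-.038,.1,46)
p=shot('side','s6.png')
a=cv2.imread('pics/w6.png');cv2.imwrite('pics/w6c.png',cv2.resize(a[170:370,240:440],None,fx=3,fy=3,interpolation=2))
E
```

```text
mark [330 190  21  32 605] [339.7 205.3] 0.1 [0.6671 0.0402] 0.1081 45.98
mark [330 190  21  32 605] [339.7 205.3] 0.106 [0.6682 0.042 ] 0.1101 46.21
mark [330 190  21  32 605] [339.7 205.3] 0.112 [0.6692 0.0437] 0.112 46.43
tab [320 272   9  65 564] [324.  303.2] 0.14 [0.6453 0.0254] 0.0825 49.68
mark [330 190  21  32 608] [339.8 205.3] 0.1 [0.6671 0.0402] 0.1071 46.93
mark [330 190  21  32 608] [339.8 205.3] 0.106 [0.6682 0.0419] 0.109 47.14
mark [330 190  21  32 608] [339.8 205.3] 0.112 [0.6692 0.0436] 0.111 47.35
tab [320 272   9  65 564] [324.  303.2] 0.14 [0.6453 0.0254] 0.0816 51.0
t 5.8 pos [0.6453 0.0243 0.1096] rot [179.95  -0.21  50.39] F [6.97 6.47 3.47] Tz [ 1.246 -1.005 -0.09 ] op 0.0116 q [2.100e+00 1.730e+01 1.080e+01 8.340e+01 1.000e-01 1.317e+02]
xyz [-2.017  0.005  0.232] dr [ 0.0008 -0.0037  0.0767]
```

View pics/w6c.png

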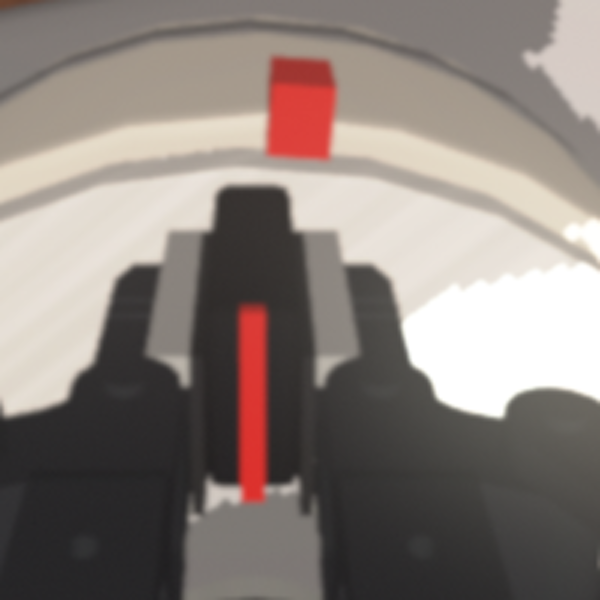

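Emit:
{"api": "step_arm", "payload": {"dr": [[0, 0, 0.02], [0, 0, 0.04], [0, 0, 0.055], [0, 0, 0.065], [0, 0, 0.065], [0, 0, 0.065], [0, 0, 0.065], [0, 0, 0.065]], "xyz": [[0, 0.04, 0], [-0.002, 0.08, 0], [-0.004, 0.111, 0], [-0.005, 0.131, 0], [-0.005, 0.131, 0], [-0.005, 0.131, 0], [-0.005, 0.131, 0], [-0.005, 0.131, 0]], "gripper": [0, 0, 0, 0, 0, 0, 0, 0]}}

```text
time: 6.65
ee_pos: [0.6491, 0.0208, 0.1096]
tcp_rot: [180.0, -0.2, 46.7]
wrist_force: [6.5, 7.3, 2.8]
opening: 0.0116
```

```bash
cat > m.py <<'E'
from ang import *
n=sys.argv[1]
for C in ([.592,-.0375],[.594,-.038]): meas(np.array(C),n+'.png')
go(.594,-.038,.1,46)
a=cv2.imread(f'pics/{n}.png');cv2.imwrite(f'pics/{n}c.png',cv2.resize(a[170:370,240:440],None,fx=3,fy=3,interpolation=2))
E
python3 m.py w7
```

```text
mark [317 190  19  31 580] [325.9 204.9] 0.1 [0.6674 0.0399] 0.1081 45.77
mark [317 190  19  31 580] [325.9 204.9] 0.106 [0.6687 0.0414] 0.11 45.8
mark [317 190  19  31 580] [325.9 204.9] 0.112 [0.67   0.0429] 0.112 45.84
tab [320 272   9  65 571] [324.  303.6] 0.14 [0.6491 0.0218] 0.0823 46.11
mark [317 190  19  31 580] [325.9 204.9] 0.1 [0.6674 0.0399] 0.107 46.72
mark [317 190  19  31 580] [325.9 204.9] 0.106 [0.6687 0.0414] 0.109 46.74
mark [317 190  19  31 580] [325.9 204.9] 0.112 [0.67   0.0429] 0.111 46.76
tab [320 272   9  65 571] [324.  303.6] 0.14 [0.6491 0.0218] 0.0813 47.37
t 6.75 pos [0.6491 0.0208 0.1096] rot [179.96  -0.21  46.68] F [6.34 7.46 3.85] Tz [ 1.22  -0.961 -0.005] op 0.0114 q [1.800e+00 1.780e+01 1.150e+01 8.350e+01 1.000e-01 1.351e+02]
xyz [-2.017  0.006  0.231] dr [ 0.0006 -0.0037  0.0118]
```

View pics/w7c.png

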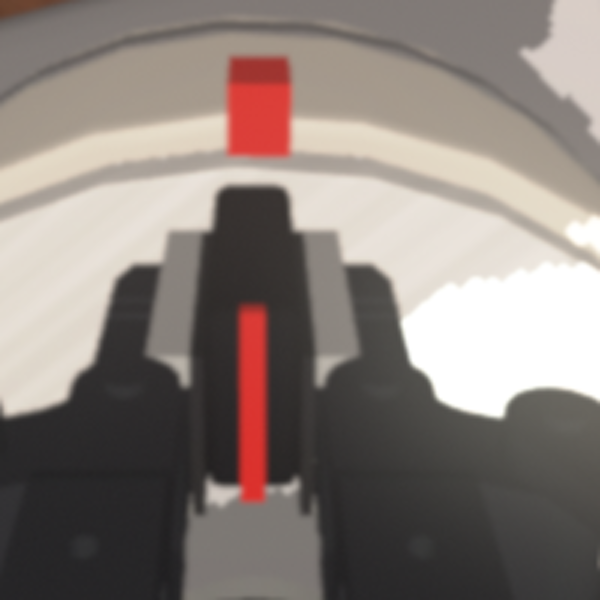

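Emit:
{"api": "step_arm", "payload": {"dr": [[0, 0, 0.009], [0, 0, 0.009], [0, 0, 0.009], [0, 0, 0.009], [0, 0, 0.009], [0, 0, 0.009], [0, 0, 0.009], [0, 0, 0.009]], "xyz": [[0, 0.018, 0], [0, 0.018, 0], [0, 0.018, 0], [0, 0.018, 0], [0, 0.018, 0], [0, 0.018, 0], [0, 0.018, 0], [0, 0.018, 0]], "gripper": [0, 0, 0, 0, 0, 0, 0, 0]}}

```text
time: 7.55
ee_pos: [0.6496, 0.0204, 0.1096]
tcp_rot: [180.0, -0.2, 46.2]
wrist_force: [7.3, 7.4, 4.0]
opening: 0.0116
```

```bash
python3 m.py w8
```

```text
mark [315 190  19  31 582] [324.  204.9] 0.1 [0.6674 0.0399] 0.108 45.73
mark [315 190  19  31 582] [324.  204.9] 0.106 [0.6688 0.0413] 0.11 45.74
mark [315 190  19  31 582] [324.  204.9] 0.112 [0.6701 0.0427] 0.112 45.75
tab [320 272   9  65 568] [324.  303.4] 0.14 [0.6496 0.0214] 0.0824 45.64
mark [315 190  19  31 582] [324.  204.9] 0.1 [0.6674 0.0399] 0.107 46.69
mark [315 190  19  31 582] [324.  204.9] 0.106 [0.6688 0.0413] 0.109 46.68
mark [315 190  19  31 582] [324.  204.9] 0.112 [0.6701 0.0427] 0.111 46.67
tab [320 272   9  65 568] [324.  303.4] 0.14 [0.6496 0.0214] 0.0814 46.89
t 7.65 pos [0.6496 0.0203 0.1096] rot [179.97  -0.21  46.16] F [5.38 6.68 3.66] Tz [ 1.195 -1.001 -0.028] op 0.0116 q [1.700e+00 1.790e+01 1.160e+01 8.350e+01 1.000e-01 1.356e+02]
xyz [-2.016  0.007  0.232] dr [ 0.0005 -0.0037  0.0028]
```

Emit:
{"api": "step_arm", "payload": {"dr": [[0, 0, 0], [0, 0, 0], [0, 0, 0], [0, 0, 0], [0, 0, 0], [0, 0, 0], [0, 0, 0], [0, 0, 0]], "xyz": [[0, 0, 0], [0, 0, 0], [0, 0, 0], [0, 0, 0], [0, 0, -0.5], [0, 0, -1.2], [0, 0, -2.1], [0, 0, -3.0]], "gripper": [0.5, 0.5, 0.5, 0.5, 0.5, 0.5, 0.5, 0.5]}}

```text
time: 8.45
ee_pos: [0.6479, 0.0188, 0.2298]
tcp_rot: [-180.0, 0.0, 46.1]
wrist_force: [0.8, 0.3, -0.1]
opening: 0.0425
```

```bash
python3 - <<'E'
from scipy.optimize import least_squares
from ang import *
D=np.array([(.5751,.0404,103.36),(.6306,.0339,62.9),(.6453,.0243,50.39),(.6491,.0208,46.68),(.6496,.0204,46.2)])
def f(s):
    a=np.radians(D[:,2]);return np.r_[s[0]+s[2]*np.cos(a)-s[3]*np.sin(a)-D[:,0], s[1]+s[2]*np.sin(a)+s[3]*np.cos(a)-D[:,1]]
r=least_squares(f,[.592,-.038,.08,0]);print(r.x.round(4),(r.fun*1e3).round(2))
E
python3 m.py w9; python3 -c "
from h import *
shot('top','t9.png')
a=cv2.imread('pics/t9.png');cv2.imwrite('pics/t9c.png',cv2.resize(a[120:260,230:430],None,fx=4,fy=4,interpolation=2))"
```

```text
[ 5.94e-01 -3.80e-02  8.07e-02  2.00e-04] [ 0.02 -0.07 -0.06  0.06  0.05  0.01  0.   -0.02  0.04 -0.03]
mark [320 147  10  16 146] [324.1 154.3] 0.1 [0.6671 0.0398] 0.1077 45.82
mark [320 147  10  16 146] [324.1 154.3] 0.106 [0.6678 0.0405] 0.1088 45.82
mark [320 147  10  16 146] [324.1 154.3] 0.112 [0.6686 0.0413] 0.1099 45.82
mark [318 148  10  15 130] [322.2 154.6] 0.1 [0.6671 0.0398] 0.1068 46.8
mark [318 148  10  15 130] [322.2 154.6] 0.106 [0.6678 0.0406] 0.1078 46.79
mark [318 148  10  15 130] [322.2 154.6] 0.112 [0.6685 0.0413] 0.1089 46.78
t 8.55 pos [0.6496 0.0188 0.2346] rot [179.7  -0.3  46.1] F [ 0.12  0.25 -0.18] Tz [-0.036 -0.033 -0.002] op 0.0429 q [  1.7  19.1  27.   97.5  -0.  135.6]
xyz [-2.004 -0.035  3.353] dr [ 0.0053 -0.0053  0.0017]
```

View pics/w9.png

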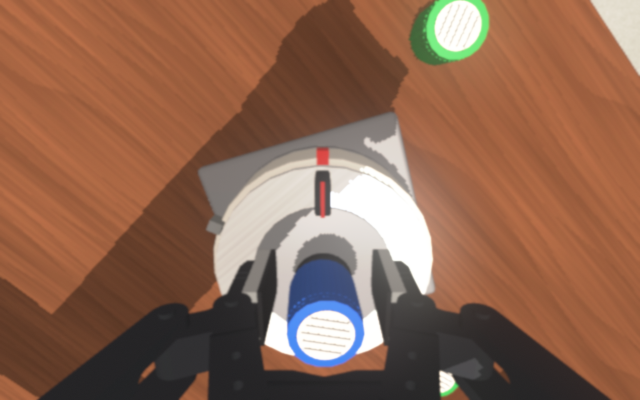

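Tab (322,194) stays in line with the mark (323,155) after release. The turning fit gives the axis at (0.594, −0.038). Next is the cell.

Emit:
{"api": "step_arm", "payload": {"dr": [[0, 0, -0.14], [0, 0, -0.28], [0, 0, -0.42], [0, 0, -0.56], [0, 0, -0.7], [0, 0, -0.84], [0, 0, -0.98], [0, 0, -1.12]], "xyz": [[-0.3, 0, 0], [-0.6, 0, 0], [-0.9, -0.01, 0], [-1.2, -0.02, 0], [-1.5, -0.02, 0], [-1.8, -0.03, 0], [-2.0, -0.035, 0], [-2.0, -0.035, 0]], "gripper": [1, 1, 1, 1, 1, 1, 1, 1]}}

```text
time: 9.4
ee_pos: [0.5909, -0.0385, 0.2277]
tcp_rot: [-179.9, -0.0, 110.6]
wrist_force: [1.0, 0.7, 0.2]
opening: 0.0852
```

Emit:
{"api": "step_arm", "payload": {"dr": [[0, 0, -0.14], [0, 0, -0.28], [0, 0, -0.42], [0, 0, -0.56], [0, 0, -0.63], [0, 0, -0.63], [0, 0, -0.63], [0, 0, -0.63]], "xyz": [[0, 0, 0], [0, 0, 0], [0, 0, 0], [0, 0, 0], [0, 0, 0], [0, 0, 0], [0, 0, 0], [0, 0, 0]], "gripper": [1, 1, 1, 1, 1, 1, 1, 1]}}

```text
time: 10.2
ee_pos: [0.5918, -0.0378, 0.2284]
tcp_rot: [-180.0, -0.0, 146.3]
wrist_force: [-0.1, 0.4, -0.5]
opening: 0.0857
```

```bash
python3 -c "
from h import *
go(.594,-.038,.149,146)
p=shot('wrist','w10.png');print(proj(p,(.594,-.038,.186)),proj(p,(.594,-.038,.128)))"
```

```text
t 10.2 pos [ 0.5918 -0.0378  0.2284] rot [-1.7998e+02 -4.0000e-02  1.4627e+02] F [-0.05  0.38 -0.5 ] Tz [-0.006  0.012  0.006] op 0.0857 q [-3.7 11.  16.5 95.5 -0.  30.1]
xyz [-0.05   0.028  1.984] dr [-0.0004 -0.0006  0.0048]
[324.05716514 233.38037257] [323.97315979 202.34659134]
```

View pics/w10.png

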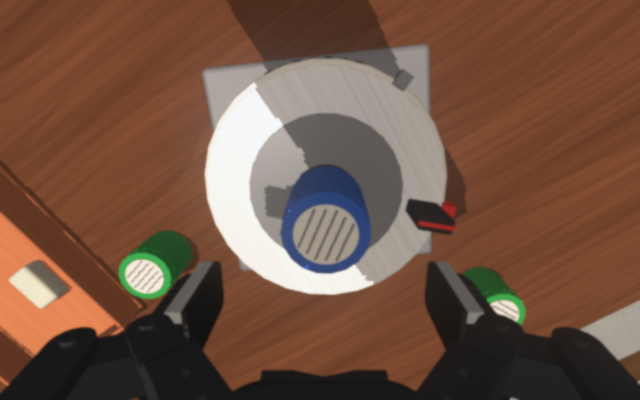

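The cell top at (325,234) matches the predicted (324,233). Descending around it.

Emit:
{"api": "step_arm", "payload": {"dr": [[0, 0, 0], [0, 0, 0], [0, 0, 0], [0, 0, 0], [0, 0, 0], [0, 0, 0], [0, 0, 0], [0, 0, 0]], "xyz": [[-0.05, 0.028, 0.4], [-0.05, 0.028, 0.8], [-0.05, 0.028, 1.2], [-0.05, 0.028, 1.5], [-0.05, 0.028, 1.75], [-0.05, 0.028, 1.95], [-0.05, 0.028, 1.98], [-0.05, 0.028, 1.98]], "gripper": [1, 1, 1, 1, 1, 1, 1, 1]}}

```text
time: 11.05
ee_pos: [0.5943, -0.038, 0.1499]
tcp_rot: [180.0, 0.0, 146.4]
wrist_force: [0.3, 0.6, 0.3]
opening: 0.0854
```

```bash
python3 -c "
from h import *
go(.594,-.038,.149,146)
p=shot('wrist','w11.png');print(proj(p,(.594,-.038,.186)))"
```

```text
t 11.05 pos [ 0.5943 -0.038   0.1499] rot [1.7999e+02 1.0000e-02 1.4637e+02] F [0.33 0.58 0.33] Tz [ 0.032  0.017 -0.044] op 0.0854 q [-3.7 10.3  7.  86.7 -0.  30. ]
xyz [ 0.005 -0.004  0.022] dr [0.0001 0.0002 0.0065]
[320.85123265 313.93652838]
```

View pics/w11.png

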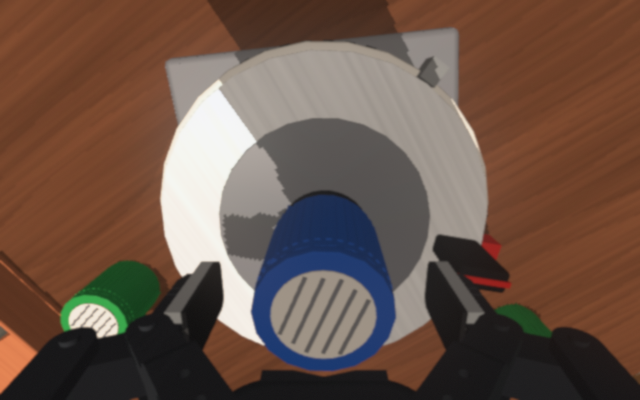

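Emit:
{"api": "step_arm", "payload": {"dr": [[0, 0, 0], [0, 0, 0], [0, 0, 0], [0, 0, 0], [0, 0, 0], [0, 0, 0], [0, 0, 0], [0, 0, 0]], "xyz": [[0, 0, 0], [0, 0, 0], [0, 0, 0], [0, 0, 0], [0, 0, 0], [0, 0, 0], [0, 0, 0], [0, 0, 0]], "gripper": [0, 0, 0, 0, 0, 0, 0, 0], "squeeze": 30}}

```text
time: 11.9
ee_pos: [0.5944, -0.038, 0.1502]
tcp_rot: [180.0, 0.0, 146.4]
wrist_force: [-0.4, -0.6, 6.3]
opening: 0.0526
```

```bash
python3 -c "
from h import *
go(.594,-.038,.149,146)"
```

```text
t 11.9 pos [ 0.5944 -0.038   0.1502] rot [1.7998e+02 4.0000e-02 1.4638e+02] F [-0.38 -0.64  6.33] Tz [-0.105  0.081  0.051] op 0.0526 q [-3.7 10.3  7.  86.7 -0.  30. ]
xyz [ 0.008 -0.006  0.029] dr [0.0004 0.0007 0.0066]
```

Emit:
{"api": "step_arm", "payload": {"dr": [[0, 0, 0.06], [0, 0, 0.12], [0, 0, 0.18], [0, 0, 0.24], [0, 0, 0.3], [0, 0, 0.36], [0, 0, 0.42], [0, 0, 0.48]], "xyz": [[0, 0, 0], [0, 0, 0], [0, 0, 0], [0, 0, 0], [0, 0, 0], [0, 0, 0], [0, 0, 0], [0, 0, 0]], "gripper": [0, 0, 0, 0, 0, 0, 0, 0]}}

```text
time: 12.7
ee_pos: [0.5939, -0.0383, 0.15]
tcp_rot: [-180.0, 0.0, 118.7]
wrist_force: [-2.5, -1.5, 5.5]
opening: 0.0528
```

```bash
python3 -c "
from h import *
go(.594,-.038,.149,146)"
```

```text
t 12.7 pos [ 0.5939 -0.0383  0.15  ] rot [-1.7997e+02  3.0000e-02  1.1873e+02] F [-2.53 -1.5   5.52] Tz [-0.434  0.636  0.176] op 0.0528 q [-3.7 10.3  7.  86.7 -0.  57.6]
xyz [0.005 0.005 0.025] dr [-7.00e-04  3.00e-04 -4.76e-01]
```

Emit:
{"api": "step_arm", "payload": {"dr": [[0, 0, 0.03], [0, 0, 0.06], [0, 0, 0.09], [0, 0, 0.12], [0, 0, 0.15], [0, 0, 0.17], [0, 0, 0.17], [0, 0, 0.17]], "xyz": [[0, 0, 0], [0, 0, 0], [0, 0, 0], [0, 0, 0], [0, 0, 0], [0, 0, 0], [0, 0, 0], [0, 0, 0]], "gripper": [0, 0, 0, 0, 0, 0, 0, 0]}}

```text
time: 13.5
ee_pos: [0.5939, -0.0382, 0.15]
tcp_rot: [-180.0, 0.0, 109.1]
wrist_force: [-2.8, -1.7, 5.3]
opening: 0.0527
```

```bash
python3 -c "
from h import *
go(.594,-.038,.149,146)
shot('wrist','w12.png')"
```

```text
t 13.5 pos [ 0.5939 -0.0382  0.15  ] rot [-1.7997e+02  3.0000e-02  1.0913e+02] F [-2.77 -1.67  5.25] Tz [-0.353  0.659  0.017] op 0.0527 q [-3.7 10.3  7.  86.7 -0.  67.2]
xyz [0.004 0.004 0.026] dr [-6.000e-04  3.000e-04 -6.436e-01]
```

View pics/w12.png

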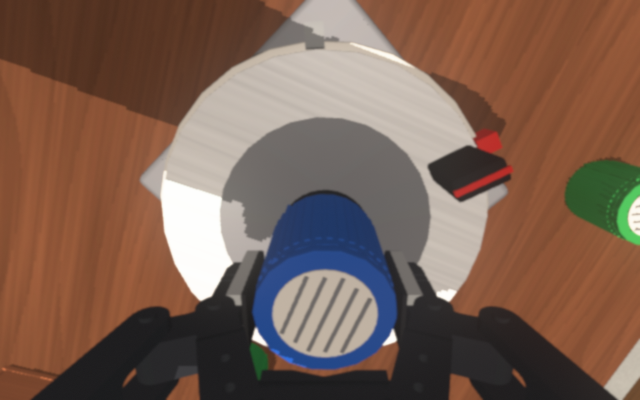

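The cap's stripes at (325,312) hold their direction in the wrist view, so the cell turns with the gripper. It has turned 0.65 rad with no drop yet, so I'll continue.

Emit:
{"api": "step_arm", "payload": {"dr": [[0, 0, 0.03], [0, 0, 0.06], [0, 0, 0.09], [0, 0, 0.12], [0, 0, 0.15], [0, 0, 0.17], [0, 0, 0.17], [0, 0, 0.17]], "xyz": [[0, 0, 0], [0, 0, 0], [0, 0, 0], [0, 0, 0], [0, 0, 0], [0, 0, 0], [0, 0, 0], [0, 0, 0]], "gripper": [0, 0, 0, 0, 0, 0, 0, 0]}}

```text
time: 14.35
ee_pos: [0.5938, -0.0382, 0.15]
tcp_rot: [-180.0, 0.0, 99.4]
wrist_force: [-3.6, -1.8, 5.7]
opening: 0.0528
```

Emit:
{"api": "step_arm", "payload": {"dr": [[0, 0, 0.03], [0, 0, 0.06], [0, 0, 0.09], [0, 0, 0.12], [0, 0, 0.15], [0, 0, 0.17], [0, 0, 0.17], [0, 0, 0.17]], "xyz": [[0, 0, 0], [0, 0, 0], [0, 0, 0], [0, 0, 0], [0, 0, 0], [0, 0, 0], [0, 0, 0], [0, 0, 0]], "gripper": [0, 0, 0, 0, 0, 0, 0, 0]}}

```text
time: 15.15
ee_pos: [0.5937, -0.0381, 0.15]
tcp_rot: [-180.0, 0.0, 89.6]
wrist_force: [-3.2, -1.4, 5.2]
opening: 0.0527
```

Emit:
{"api": "step_arm", "payload": {"dr": [[0, 0, 0.03], [0, 0, 0.06], [0, 0, 0.09], [0, 0, 0.12], [0, 0, 0.15], [0, 0, 0.17], [0, 0, 0.17], [0, 0, 0.17]], "xyz": [[0, 0, 0], [0, 0, 0], [0, 0, 0], [0, 0, 0], [0, 0, 0], [0, 0, 0], [0, 0, 0], [0, 0, 0]], "gripper": [0, 0, 0, 0, 0, 0, 0, 0]}}

```text
time: 15.95
ee_pos: [0.594, -0.038, 0.1499]
tcp_rot: [-180.0, 0.0, 79.9]
wrist_force: [-2.6, -1.2, 4.9]
opening: 0.0529
```

Emit:
{"api": "step_arm", "payload": {"dr": [[0, 0, 0.03], [0, 0, 0.06], [0, 0, 0.09], [0, 0, 0.12], [0, 0, 0.15], [0, 0, 0.17], [0, 0, 0.17], [0, 0, 0.17]], "xyz": [[0, 0, 0], [0, 0, 0], [0, 0, 0], [0, 0, 0], [0, 0, 0], [0, 0, 0], [0, 0, 0], [0, 0, 0]], "gripper": [0, 0, 0, 0, 0, 0, 0, 0]}}

```text
time: 16.75
ee_pos: [0.5939, -0.0379, 0.149]
tcp_rot: [-179.9, 0.0, 70.2]
wrist_force: [-1.7, -1.1, -2.9]
opening: 0.0528
```

```bash
python3 -c "
from h import *
go(.594,-.038,.149,146)"
```

```text
t 16.75 pos [ 0.5939 -0.0379  0.149 ] rot [-1.7994e+02  2.0000e-02  7.0190e+01] F [-1.74 -1.09 -2.9 ] Tz [-0.179  0.317 -0.005] op 0.0528 q [ -3.7  10.4   7.   86.6   0.  106.2]
xyz [-0.001  0.002  0.001] dr [-1.1000e-03 -5.0000e-04 -1.3231e+00]
```

Fz fell from +5 to −2.9 N and the tool sank 1 mm, so the keyway is over the pin after about 1.3 rad. I'll turn a little further to centre it, then go down.

Emit:
{"api": "step_arm", "payload": {"dr": [[0, 0, 0.03], [0, 0, 0.06], [0, 0, 0.1], [0, 0, 0.1], [0, 0, 0.1], [0, 0, 0.1], [0, 0, 0.1], [0, 0, 0.1]], "xyz": [[0, 0, 0], [0, 0, 0], [0, 0, 0], [0, 0, 0.03], [0, 0, 0.06], [0, 0, 0.1], [0, 0, 0.1], [0, 0, 0.1]], "gripper": [0, 0, 0, 0, 0, 0, 0, 0]}}

```text
time: 17.55
ee_pos: [0.5941, -0.0379, 0.1456]
tcp_rot: [-180.0, -0.0, 64.5]
wrist_force: [-3.1, 1.0, 0.6]
opening: 0.0528
```

```bash
python3 -c "
from h import *
go(.594,-.038,.142,64)"
```

```text
t 17.55 pos [ 0.5941 -0.0379  0.1456] rot [-179.99   -0.     64.46] F [-3.06  1.    0.57] Tz [ 0.017  0.706 -0.051] op 0.0528 q [ -3.6  10.3   6.5  86.2   0.  111.9]
xyz [-0.005 -0.002  0.091] dr [-0.0002 -0.      0.008 ]
```

Emit:
{"api": "step_arm", "payload": {"dr": [[0, 0, 0], [0, 0, 0], [0, 0, 0], [0, 0, 0], [0, 0, 0], [0, 0, 0], [0, 0, 0], [0, 0, 0]], "xyz": [[0, 0, 0.02], [0, 0, 0.04], [0, 0, 0.06], [0, 0, 0.08], [0, 0, 0.1], [0, 0, 0.1], [0, 0, 0.1], [0, 0, 0.1]], "gripper": [0, 0, 0, 0, 0, 0, 0, 0], "squeeze": 45}}

```text
time: 18.35
ee_pos: [0.5943, -0.0378, 0.1422]
tcp_rot: [180.0, -0.0, 64.4]
wrist_force: [-3.4, 1.1, 5.6]
opening: 0.0523
```

```bash
python3 -c "
from h import *
go(.594,-.038,.135,64)"
```

```text
t 18.35 pos [ 0.5943 -0.0378  0.1422] rot [ 1.7997e+02 -3.0000e-02  6.4450e+01] F [-3.38  1.1   5.62] Tz [ 0.126  1.046 -0.016] op 0.0523 q [ -3.6  10.3   6.1  85.8   0.  111.9]
xyz [-0.007 -0.004  0.179] dr [ 0.0004 -0.0005  0.0079]
```

Emit:
{"api": "step_arm", "payload": {"dr": [[0, 0, 0], [0, 0, 0], [0, 0, 0], [0, 0, 0], [0, 0, 0], [0, 0, 0], [0, 0, 0], [0, 0, 0]], "xyz": [[0, 0, 0.02], [0, 0, 0.04], [0, 0, 0.06], [0, 0, 0.08], [0, 0, 0.08], [0, 0, 0.08], [0, 0, 0.08], [0, 0, 0.08]], "gripper": [0, 0, 0, 0, 0, 0, 0, 0]}}

```text
time: 19.15
ee_pos: [0.5943, -0.0377, 0.1394]
tcp_rot: [180.0, -0.0, 64.5]
wrist_force: [-5.4, 1.1, 8.5]
opening: 0.0521
```

```bash
python3 -c "
from h import *
go(.594,-.038,.135,64)
shot('wrist','w13.png')
shot('side','s13.png')
a=cv2.imread('pics/s13.png');cv2.imwrite('pics/s13c.png',cv2.resize(a[130:270,260:460],None,fx=4,fy=4,interpolation=2))"
```

```text
t 19.15 pos [ 0.5943 -0.0377  0.1394] rot [ 1.7995e+02 -4.0000e-02  6.4460e+01] F [-5.44  1.08  8.49] Tz [0.189 1.248 0.017] op 0.0521 q [ -3.6  10.3   5.8  85.4   0.  111.9]
xyz [-0.01  -0.005  0.11 ] dr [ 0.0008 -0.0007  0.008 ]
```

View pics/s13c.png

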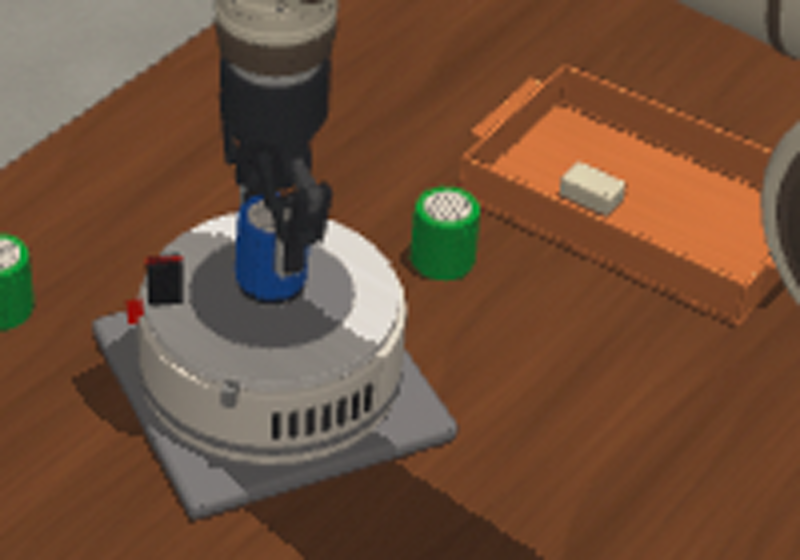

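View pics/w13.png

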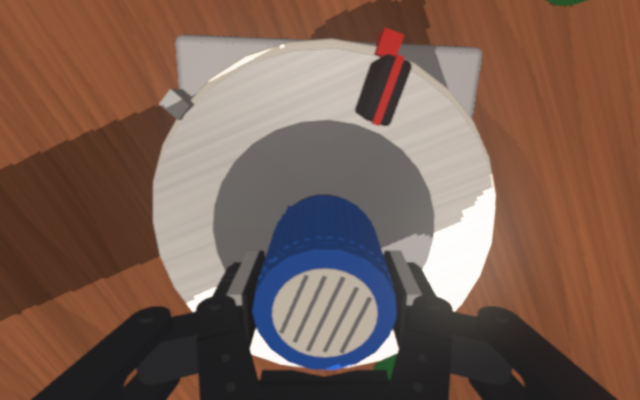

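Emit:
{"api": "step_arm", "payload": {"dr": [[0, 0, 0], [0, 0, 0], [0, 0, 0], [0, 0, 0], [0, 0, 0], [0, 0, 0], [0, 0, 0], [0, 0, 0]], "xyz": [[0, 0, 0.02], [0, 0, 0.04], [0, 0, 0.06], [0, 0, 0.08], [0, 0, 0.1], [0, 0, 0.1], [0, 0, 0.1], [0, 0, 0.1]], "gripper": [0, 0, 0, 0, 0, 0, 0, 0]}}

```text
time: 20.05
ee_pos: [0.5945, -0.0375, 0.1369]
tcp_rot: [179.9, -0.1, 64.5]
wrist_force: [-7.6, 3.4, 18.1]
opening: 0.0521
```

```bash
python3 -c "
from h import *
go(.594,-.038,.135,64)"
```

```text
t 20.05 pos [ 0.5945 -0.0375  0.1369] rot [ 1.7987e+02 -9.0000e-02  6.4460e+01] F [-7.64  3.37 18.07] Tz [ 0.471  1.976 -0.073] op 0.0521 q [ -3.6  10.2   5.4  85.1   0.  111.9]
xyz [-0.016 -0.007  0.047] dr [ 0.0022 -0.0016  0.0081]
```

Emit:
{"api": "step_arm", "payload": {"dr": [[0, 0, 0], [0, 0, 0], [0, 0, 0], [0, 0, 0], [0, 0, 0], [0, 0, 0], [0, 0, 0], [0, 0, 0]], "xyz": [[0, -0.01, 0], [0, -0.02, 0], [0, -0.03, 0], [0, -0.03, 0], [0, -0.03, 0], [0, -0.03, 0], [0, -0.03, 0], [0, -0.03, 0]], "gripper": [0, 0, 0, 0, 0, 0, 0, 0]}}

```text
time: 20.85
ee_pos: [0.5944, -0.0375, 0.137]
tcp_rot: [179.8, -0.1, 64.4]
wrist_force: [-2.8, 0.7, 14.9]
opening: 0.0526
```

```bash
python3 -c "
from h import *
go(.594,-.038,.135,64)
shot('wrist','w14.png')
for n in ['w12','w13','w14']:
    im=cv2.imread(f'pics/{n}.png').astype(int)[230:390,230:420];B,G,R=im[...,0],im[...,1],im[...,2]
    m=((R>120)&(G>110)&(abs(R-B)<60)).astype(np.uint8)
    m=cv2.morphologyEx(m,cv2.MORPH_CLOSE,np.ones((13,13)));nn,l,s,c=cv2.connectedComponentsWithStats(m);i=[j for j in range(1,nn) if l[80,95]==j]
    for j in i: print(n,s[j],c[j])
"
```

```text
t 20.85 pos [ 0.5944 -0.0375  0.137 ] rot [ 1.7975e+02 -1.0000e-01  6.4450e+01] F [-2.76  0.68 14.86] Tz [-0.078  0.935 -0.106] op 0.0526 q [ -3.6  10.1   5.3  84.9  -0.  111.9]
xyz [-0.015 -0.003  0.049] dr [ 0.0043 -0.0017  0.0078]
w12 [  22   40  145   88 7745] [94.71878631 84.46868948]
w13 [  19   38  150  101 9901] [93.89374811 92.07049793]
w14 [   19    38   150   106 10927] [93.79729111 95.78036057]
```

View pics/w14.png

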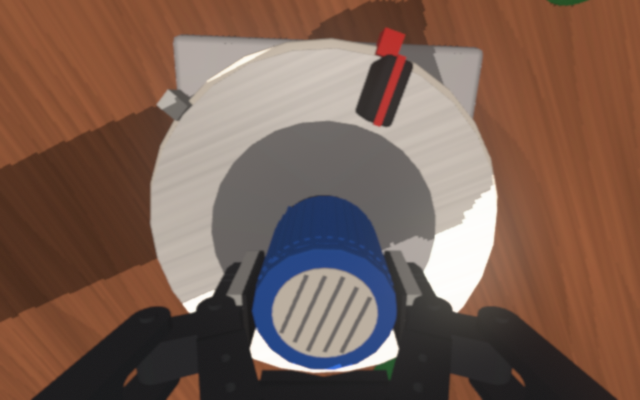

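```bash
python3 -c "
from h import *
g=lambda n:cv2.GaussianBlur(cv2.cvtColor(cv2.imread(f'pics/{n}.png'),6),(0,0),1).astype(np.float32)
ref=g('w12');mask=np.zeros(ref.shape,np.uint8);cv2.ellipse(mask,(324,312),(50,43),0,0,360,255,-1)
for n in ['w11','w13','w14']:
    W=np.eye(2,3,dtype=np.float32)
    cc,W=cv2.findTransformECC(ref,g(n),W,cv2.MOTION_AFFINE,(3,300,1e-7),mask,3)
    print(n,cc,W.round(4).tolist(),'shift of centre',(W@[324,312,1]-[324,312]).round(2))
p=bot.camera('wrist')
C=-p['R'].T@p['t'];o=bot.get_obs()['ee_pos'];print(C-o)
for z in (.169,.171,.173,.175):print(z,proj(p,(.594,-.038,z)),proj(p,(.5944,-.0375,z)))
"
```

```text
w11 0.9945870252307875 [[1.0259000062942505, 0.003100000089034438, -10.690799713134766], [-0.02019999921321869, 0.9932000041007996, 9.039999961853027]] shift of centre [-1.33  0.37]
w13 0.9887483147994576 [[0.9728000164031982, -0.0284000001847744, 17.62299919128418], [0.06449999660253525, 1.076200008392334, -45.95050048828125]] shift of centre [-0.05 -1.27]
w14 0.9980574127489337 [[0.9944000244140625, -0.014600000344216824, 6.375100135803223], [0.018400000408291817, 1.0470999479293823, -22.04010009765625]] shift of centre [ 0.02 -1.38]
[0.03238545 0.07004138 0.14323032]
0.169 [325.27953482 309.81823842] [325.67233821 308.36873429]
0.171 [325.32171848 313.11058558] [325.72048369 311.64408786]
0.173 [325.36518691 316.50320662] [325.77009767 315.0193448 ]
0.175 [325.40999972 320.00075339] [325.8212484 318.4991467]
```

Emit:
{"api": "step_arm", "payload": {"dr": [[0, 0, 0.02], [0, 0, 0.04], [0, 0, 0.04], [0, 0, 0.02], [0, 0, 0], [0, 0, 0], [0, 0, 0], [0, 0, 0]], "xyz": [[0, 0, 0.01], [0, 0, 0.02], [0, 0, 0.03], [0, 0, 0.04], [0, 0, 0.05], [0, 0, 0.05], [0, 0, 0.05], [0, 0, 0.05]], "gripper": [0, 0, 0, 0, 0, 0, 0, 0], "squeeze": 70}}

```text
time: 21.75
ee_pos: [0.5945, -0.0375, 0.1369]
tcp_rot: [179.6, -0.1, 64.4]
wrist_force: [-6.8, 2.3, 27.0]
opening: 0.0519
```

```bash
python3 -c "
from h import *
go(.594,-.038,.135,64)
shot('wrist','w15.png');shot('side','s15.png')
a=cv2.imread('pics/s15.png');cv2.imwrite('pics/s15c.png',cv2.resize(a[170:220,300:360],None,fx=10,fy=10,interpolation=2))
"
```

```text
t 21.75 pos [ 0.5945 -0.0375  0.1369] rot [ 1.7964e+02 -1.4000e-01  6.4450e+01] F [-6.77  2.25 26.98] Tz [-0.132  1.933 -0.142] op 0.0519 q [ -3.6  10.    5.2  84.8  -0.  112. ]
xyz [-0.017 -0.007  0.048] dr [ 0.0062 -0.0024  0.0078]
```

View pics/s15c.png

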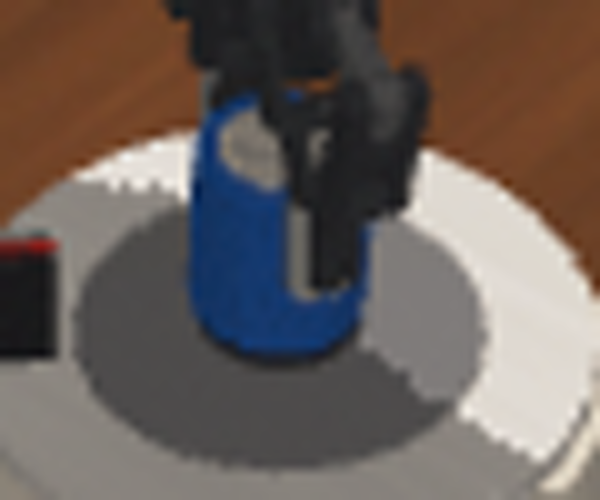

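```bash
python3 -c "
from h import *
p=bot.camera('side');c=-p['R'].T@p['t'];d=c[:2]-[.594,-.038];d/=np.hypot(*d)
X=np.array([.594,-.038])+.0262*d
for z in (.128,.119,.117,.115,.113,.111):print(z,proj(p,(*X,z)))
for f in ['side0','s13','s15']:
    im=cv2.imread(f'pics/{f}.png').astype(int)
    for col in (326,327,328): print(f,col,[tuple(im[r,col]) for r in range(198,210)])
"
```

```text
0.128 [328.04060501 200.74587155]
0.119 [328.00598395 203.0197801 ]
0.117 [327.99832869 203.52257694]
0.115 [327.99068728 204.02446419]
0.113 [327.98305968 204.52544432]
0.111 [327.97544585 205.02551977]
side0 326 [(np.int64(111), np.int64(56), np.int64(19)), (np.int64(110), np.int64(56), np.int64(19)), (np.int64(111), np.int64(57), np.int64(20)), (np.int64(92), np.int64(50), np.int64(22)), (np.int64(42), np.int64(32), np.int64(28)), (np.int64(26), np.int64(25), np.int64(27)), (np.int64(27), np.int64(28), np.int64(28)), (np.int64(80), np.int64(85), np.int64(85)), (np.int64(95), np.int64(99), np.int64(100)), (np.int64(76), np.int64(78), np.int64(79)), (np.int64(117), np.int64(117), np.int64(122)), (np.int64(121), np.int64(122), np.int64(126))]
side0 327 [(np.int64(113), np.int64(58), np.int64(21)), (np.int64(114), np.int64(59), np.int64(23)), (np.int64(113), np.int64(58), np.int64(21)), (np.int64(94), np.int64(51), np.int64(21)), (np.int64(42), np.int64(32), np.int64(27)), (np.int64(28), np.int64(29), np.int64(28)), (np.int64(29), np.int64(30), np.int64(30)), (np.int64(81), np.int64(8
[... 3310 characters left out ...]
int64(39), np.int64(40)), (np.int64(72), np.int64(72), np.int64(74)), (np.int64(74), np.int64(74), np.int64(77)), (np.int64(75), np.int64(76), np.int64(78))]
s15 328 [(np.int64(82), np.int64(58), np.int64(44)), (np.int64(108), np.int64(58), np.int64(30)), (np.int64(110), np.int64(56), np.int64(17)), (np.int64(104), np.int64(54), np.int64(20)), (np.int64(110), np.int64(57), np.int64(23)), (np.int64(111), np.int64(57), np.int64(21)), (np.int64(111), np.int64(57), np.int64(20)), (np.int64(60), np.int64(40), np.int64(29)), (np.int64(41), np.int64(39), np.int64(39)), (np.int64(72), np.int64(73), np.int64(74)), (np.int64(75), np.int64(76), np.int64(77)), (np.int64(75), np.int64(76), np.int64(78))]
```

Emit:
{"api": "step_arm", "payload": {"dr": [[0, 0, 0], [0, 0, 0], [0, 0, 0], [0, 0, 0], [0, 0, 0], [0, 0, 0], [0, 0, 0], [0, 0, 0]], "xyz": [[0, -0.01, -0.03], [0, -0.02, -0.06], [0, -0.02, -0.08], [0, -0.02, -0.08], [0, -0.02, -0.08], [0, -0.02, -0.08], [0, -0.02, -0.08], [0, -0.02, -0.08]], "gripper": [0, 0, 0, 0, 0, 0, 0, 0]}}

```text
time: 22.7
ee_pos: [0.5941, -0.0375, 0.1373]
tcp_rot: [179.7, -0.1, 64.4]
wrist_force: [1.8, -1.4, 8.8]
opening: 0.0519
```

Emit:
{"api": "step_arm", "payload": {"dr": [[0, 0, 0], [0, 0, 0], [0, 0, 0], [0, 0, 0], [0, 0, 0], [0, 0, 0], [0, 0, 0], [0, 0, 0]], "xyz": [[0, 0, -0.02], [0, 0, -0.04], [0, 0, -0.05], [0, 0, -0.05], [0, 0, -0.05], [0, 0, -0.05], [0, 0, -0.05], [0, 0, -0.05]], "gripper": [0, 0, 0, 0, 0, 0, 0, 0]}}

```text
time: 23.5
ee_pos: [0.5937, -0.0373, 0.1383]
tcp_rot: [179.8, -0.0, 64.4]
wrist_force: [6.0, -1.1, 4.2]
opening: 0.0519
```

Emit:
{"api": "step_arm", "payload": {"dr": [[0, 0, 0], [0, 0, 0], [0, 0, 0], [0, 0, 0], [0, 0, 0], [0, 0, 0], [0, 0, 0], [0, 0, 0]], "xyz": [[0, 0, -0.02], [0, 0, -0.04], [0, 0, -0.05], [0, 0, -0.05], [0, 0, -0.05], [0, 0, -0.05], [0, 0, -0.05], [0, 0, -0.05]], "gripper": [0, 0, 0, 0, 0, 0, 0, 0]}}

```text
time: 24.3
ee_pos: [0.5936, -0.0373, 0.1396]
tcp_rot: [179.9, -0.0, 64.4]
wrist_force: [6.3, -1.6, 0.3]
opening: 0.0517
```

Emit:
{"api": "step_arm", "payload": {"dr": [[0, 0, 0], [0, 0, 0], [0, 0, 0], [0, 0, 0], [0, 0, 0], [0, 0, 0], [0, 0, 0], [0, 0, 0]], "xyz": [[0, 0, -0.02], [0, 0, -0.04], [0, 0, -0.05], [0, 0, -0.05], [0, 0, -0.05], [0, 0, -0.05], [0, 0, -0.05], [0, 0, -0.05]], "gripper": [0, 0, 0, 0, 0, 0, 0, 0]}}

```text
time: 25.1
ee_pos: [0.5936, -0.0373, 0.1413]
tcp_rot: [179.9, -0.0, 64.4]
wrist_force: [7.2, -1.4, -1.3]
opening: 0.0515
```

Emit:
{"api": "step_arm", "payload": {"dr": [[0, 0, 0], [0, 0, 0], [0, 0, 0], [0, 0, 0], [0, 0, 0], [0, 0, 0], [0, 0, 0], [0, 0, 0]], "xyz": [[0, 0.02, 0], [0, 0.03, 0], [0, 0.03, 0], [0, 0.03, 0], [0, 0.03, 0], [0, 0.03, 0], [0, 0.03, 0], [0, 0.03, 0]], "gripper": [0, 0, 0, 0, 0, 0, 0, 0]}}

```text
time: 25.9
ee_pos: [0.5936, -0.0375, 0.1416]
tcp_rot: [180.0, -0.0, 64.5]
wrist_force: [4.9, 0.7, -1.7]
opening: 0.0518
```

Emit:
{"api": "step_arm", "payload": {"dr": [[0, 0, 0], [0, 0, 0], [0, 0, 0], [0, 0, 0], [0, 0, 0], [0, 0, 0], [0, 0, 0], [0, 0, 0]], "xyz": [[0, 0, -0.02], [0, 0, -0.04], [0, 0, -0.06], [0, 0, -0.08], [0, 0, -0.08], [0, 0, -0.08], [0, 0, -0.08], [0, 0, -0.08]], "gripper": [0, 0, 0, 0, 0, 0, 0, 0]}}

```text
time: 26.7
ee_pos: [0.5935, -0.0375, 0.1442]
tcp_rot: [-180.0, 0.0, 64.4]
wrist_force: [5.8, 1.6, -5.2]
opening: 0.0519
```

Emit:
{"api": "step_arm", "payload": {"dr": [[0, 0, 0], [0, 0, 0], [0, 0, 0], [0, 0, 0], [0, 0, 0], [0, 0, 0], [0, 0, 0], [0, 0, 0]], "xyz": [[0, 0, -0.02], [0, 0, -0.04], [0, 0, -0.05], [0, 0, -0.05], [0, 0, -0.05], [0, 0, -0.05], [0, 0, -0.05], [0, 0, -0.05]], "gripper": [0, 0, 0, 0, 0, 0, 0, 0]}}

```text
time: 27.5
ee_pos: [0.5934, -0.0376, 0.146]
tcp_rot: [-180.0, 0.0, 64.4]
wrist_force: [6.1, 0.6, -5.8]
opening: 0.0518
```

```bash
python3 -c "
from h import *
go(.594,-.038,.135,64)
shot('side','s16.png')
for f in ['side0','s13','s15','s16']:
    im=cv2.imread(f'pics/{f}.png').astype(float)[:,320:331,0]
    print(f,im[200:209].mean(1).round(0), im[200:209,3:9].mean(1).round(0))
"
```

```text
t 27.5 pos [ 0.5934 -0.0376  0.146 ] rot [-1.7995e+02  1.0000e-02  6.4440e+01] F [ 6.08  0.63 -5.81] Tz [ 0.102 -1.124 -0.038] op 0.0518 q [ -3.6  10.3   6.5  86.3   0.  111.9]
xyz [-0.004  0.017  0.276] dr [-0.0008  0.0002  0.0078]
side0 [ 94.  67.  37.  35.  46.  83.  84.  79. 117.] [110.  80.  37.  27.  38.  86.  87.  76. 117.]
s13 [106. 104. 101.  90.  72.  52.  75.  76.  75.] [108. 108. 109. 103.  78.  46.  74.  76.  75.]
s15 [105. 105. 102. 100.  91.  58.  57.  74.  75.] [107. 107. 106. 109. 102.  53.  52.  73.  75.]
s16 [104.  94.  87.  54.  48.  84.  85.  76.  75.] [108. 108. 101.  50.  40.  87.  88.  77.  75.]
```

Spring release shows between z=0.1416 and 0.144, so the hard stop at 0.137 is 6 mm below it: that was the shoulder. I'm pushing home again with the side load trimmed.

Emit:
{"api": "step_arm", "payload": {"dr": [[0, 0, 0], [0, 0, 0], [0, 0, 0], [0, 0, 0], [0, 0, 0], [0, 0, 0], [0, 0, 0], [0, 0, 0]], "xyz": [[0, 0.01, 0.04], [0, 0.015, 0.08], [0, 0.015, 0.12], [0, 0.015, 0.16], [0, 0.015, 0.2], [0, 0.015, 0.24], [0, 0.015, 0.28], [0, 0.015, 0.32]], "gripper": [0, 0, 0, 0, 0, 0, 0, 0]}}

```text
time: 28.35
ee_pos: [0.5941, -0.0374, 0.137]
tcp_rot: [179.9, -0.1, 64.5]
wrist_force: [-6.7, 6.0, 28.2]
opening: 0.0516
```

Emit:
{"api": "step_arm", "payload": {"dr": [[0, 0, 0], [0, 0, 0], [0, 0, 0], [0, 0, 0], [0, 0, 0], [0, 0, 0], [0, 0, 0], [0, 0, 0]], "xyz": [[0, 0, 0.01], [0, 0, 0.02], [0, 0, 0.02], [0, 0, 0.02], [0, 0, 0.02], [0, 0, 0.02], [0, 0, 0.02], [0, 0, 0.02]], "gripper": [0, 0, 0, 0, 0, 0, 0, 0]}}

```text
time: 29.15
ee_pos: [0.5941, -0.0374, 0.1371]
tcp_rot: [179.8, -0.1, 64.5]
wrist_force: [-5.9, 5.2, 24.5]
opening: 0.0518
```

```bash
python3 -c "
from h import *
go(.594,-.038,.135,64)
shot('side','s17.png');shot('wrist','w17.png')
for f in ['s15','s17']:
    im=cv2.imread(f'pics/{f}.png').astype(float)[:,320:331,0]
    print(f,im[200:209].mean(1).round(0), im[200:209,3:9].mean(1).round(0))
"
```

```text
t 29.15 pos [ 0.5941 -0.0374  0.1371] rot [ 1.7983e+02 -1.1000e-01  6.4460e+01] F [-5.86  5.2  24.52] Tz [ 0.708  1.728 -0.17 ] op 0.0518 q [ -3.6  10.1   5.3  85.    0.  111.9]
xyz [-0.015  0.003  0.051] dr [ 0.003 -0.002  0.008]
s15 [105. 105. 102. 100.  91.  58.  57.  74.  75.] [107. 107. 106. 109. 102.  53.  52.  73.  75.]
s17 [105. 105. 102.  99.  93.  61.  56.  74.  75.] [107. 107. 107. 107. 104.  57.  51.  73.  75.]
```

View pics/w17.png

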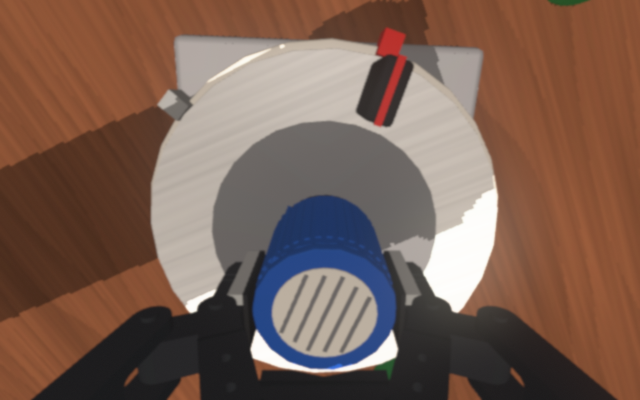

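```bash
python3 -c "
from h import *
print(bot.job_done())"
```

```text
the job is handed in; nothing more can be done
None
```

I turned the lock ring to the red mark, then dropped the filter cell over its pin and pushed it home. I handed the job in at about 29 s, with the gripper still holding the cell down. No verdict was reported.

- **Lock ring:** I turned it clockwise by the black tab. While I held it, the tab and the mark lined up within about 0.2°. After I let go, the wrist picture still showed the tab in line with the mark, and the last picture shows it unmoved.
- **Filter cell:** The keyway dropped over the pin after about 1.3 rad of clockwise turning. The cell now sits on a hard stop with the tool tip at z = 0.137 m, held at about 24.5 N down with a 70 N grip. I reached the same height on two separate pushes. A test lift placed the point where the spring lets go about 6 mm above that stop, which fits the shoulder.
- **Disagreement:** From the contact height on the pin, I expected home about 1.7 mm lower, at 0.135 m. The side camera put the cell's drop at about 13.7 mm, give or take a millimetre, against 15 mm given. I went by the hard stop and the spring travel. A side load of about 8 N from slight misalignment on the spigot remains.
- **Bystanders:** I touched none of them, though I took no final overall picture to confirm that.

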